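# Put the lids back on the fruit-cell parts pots

### The job

The lesson is over: close the four open parts pots on the lab bench by putting each loose lid on the pot it belongs to, round on round and square on square, small on small and large on large. Every lid must lie flat on its pot's rim and cover the mouth centrally, the square ones lined up with the sides of their pots. Leave the multimeter and the little brass mass standing where they are.

Things in the scene. Friction and masses are not known exactly. Their poses are not given: they have to be found in the camera images.
- lid_small_round_center (a point): The small round lid, plain steel with a black knob, loose, right way up, 60 to 110 g. 39 mm high: boss below (diameter 40 mm, 5 mm deep), plate (diameter 78 mm, 6 mm thick), upright round knob in the middle (diameter 22 mm, 28 mm tall). The point is its centre, 19.5 mm above its underside. Turning it about z makes no difference.
- lid_large_square_center (a point): The large square lid, plain steel with a black knob, loose, right way up, 100 to 170 g. 39 mm high: boss below (square, side 66 mm, 5 mm deep), plate (square, side 104 mm, 6 mm thick), upright round knob in the middle (diameter 22 mm, 28 mm tall). The point is its centre, 19.5 mm above its underside. x and y run along its sides, z up; a quarter turn makes no difference.
- lid_large_round_center (a point): The large round lid, plain steel with a black knob, loose, right way up, 100 to 170 g. 39 mm high: boss below (diameter 66 mm, 5 mm deep), plate (diameter 104 mm, 6 mm thick), upright round knob in the middle (diameter 22 mm, 28 mm tall). The point is its centre, 19.5 mm above its underside. Turning it about z makes no difference.
- lid_small_square_center (a point): The small square lid, plain steel with a black knob, loose, right way up, 60 to 110 g. 39 mm high: boss below (square, side 40 mm, 5 mm deep), plate (square, side 78 mm, 6 mm thick), upright round knob in the middle (diameter 22 mm, 28 mm tall). The point is its centre, 19.5 mm above its underside. x and y run along its sides, z up; a quarter turn makes no difference.
- pot_small_round_mouth (a point): The small round pot, white ceramic, open, fixed: outer diameter 68 mm, mouth diameter 58 mm, 45 mm high, small metal parts inside. The point is the centre of its mouth at rim height. Lid on: its plate lies on the rim, its boss hangs inside with 9 mm to spare all round, its centre is 14.5 mm above this point.
- pot_large_square_mouth (a point): The large square pot, white ceramic, open, fixed: outer side 94 mm, mouth side 84 mm, 45 mm high, small metal parts inside. The point is the centre of its mouth at rim height. x and y run along its sides, z up. Lid on: its plate lies on the rim, its boss hangs inside with 9 mm to spare all round, its centre is 14.5 mm above this point.
- pot_large_round_mouth (a point): The large round pot, white ceramic, open, fixed: outer diameter 94 mm, mouth diameter 84 mm, 45 mm high, small metal parts inside. The point is the centre of its mouth at rim height. Lid on: its plate lies on the rim, its boss hangs inside with 9 mm to spare all round, its centre is 14.5 mm above this point.
- pot_small_square_mouth (a point): The small square pot, white ceramic, open, fixed: outer side 68 mm, mouth side 58 mm, 45 mm high, small metal parts inside. The point is the centre of its mouth at rim height. x and y run along its sides, z up. Lid on: its plate lies on the rim, its boss hangs inside with 9 mm to spare all round, its centre is 14.5 mm above this point.
- meter_center (a point): Bystander: a grey hand-held multimeter lying face up, 75 x 145 x 32 mm (38 mm at its dial), loose. The point is at its centre, half-way up.
- mass_center (a point): Bystander: a small brass balance mass with a knob, diameter 32 mm, 38 mm high, standing loose between the lids and the pots. The point is at its centre, half-way up. It is not a lid.
Things that resemble listed ones, but are neither listed nor needed, are in the scene too. What is shaped like the part that bears lid_small_square_center but red is not meant. Leave any turquoise look-alike of the part that bears pot_large_square_mouth alone.

How it is judged:
At the end, for the whole second after the job is handed in: Each of the four lids lies on the pot of its own shape and size: centred within 13 mm, plate down on the rim (lid centre 11.5 to 17.5 mm above the rim), level within 0.06 rad, square lids lined up with the pot's sides within 0.2 rad (any quarter turn), all at rest (horizontal distance between lid_small_round_center and pot_small_round_mouth below 0.013 m and z of lid_small_round_center in the frame of pot_small_round_mouth between 0.0115 and 0.0175 m and angle between each of lid_small_round_center, lid_large_square_center, lid_large_round_center, lid_small_square_center's own z axis and vertical below 0.06 rad and linear speed of each of lid_small_round, lid_large_square, lid_large_round, lid_small_square below 0.02 m/s and horizontal distance between lid_large_square_center and pot_large_square_mouth below 0.013 m and z of lid_large_square_center in the frame of pot_large_square_mouth between 0.0115 and 0.0175 m and (angle between the x axis of lid_large_square_center and the x axis of pot_large_square_mouth, either way round below 0.2 rad or angle between the x axis of lid_large_square_center and the y axis of pot_large_square_mouth, either way round below 0.2 rad) and horizontal distance between lid_large_round_center and pot_large_round_mouth below 0.013 m and z of lid_large_round_center in the frame of pot_large_round_mouth between 0.0115 and 0.0175 m and horizontal distance between lid_small_square_center and pot_small_square_mouth below 0.013 m and z of lid_small_square_center in the frame of pot_small_square_mouth between 0.0115 and 0.0175 m and (angle between the x axis of lid_small_square_center and the x axis of pot_small_square_mouth, either way round below 0.2 rad or angle between the x axis of lid_small_square_center and the y axis of pot_small_square_mouth, either way round below 0.2 rad)); the robot touches nothing.
It fails at once if the multimeter is pushed more than 30 mm from its place or tipped over (distance of meter_center from where it was at the start of the episode above 0.03 m or angle between meter_center's own z axis and vertical above 0.5 rad).
It fails at once if the brass mass is pushed more than 30 mm from its place or tipped over (distance of mass_center from where it was at the start of the episode above 0.03 m or angle between mass_center's own z axis and vertical above 0.5 rad).
It also fails if it takes over 99 s, if anything falls off the work surface, if the arm or the gripper's body presses on something with over 40 N, if the wrist force passes 120 N, or if a joint passes its speed limit or range.

### The arm

A 6-joint arm with a two-finger parallel gripper is mounted at the origin on the work surface. World frame = base frame: x ahead of the robot, y to its left, z up, the work surface at z = 0. Lengths are in m, angles in rad, forces in N, time in s.
With the tool pointing down it reaches from about 0.375 to 0.975 m from the base axis. Payload 3.8 kg.
Tool frame: the origin (TCP) lies midway between the tips of the shut fingers; the grasp point (between the pads) lies 19 mm behind it; z points along the fingers, y is the direction in which the jaws open and shut (so a half turn about z gives the same grasp; the last joint's range is limited). The gripper opens to 85 mm and grips with 20 to 120 N. Pads are 22 mm wide; open, the fingers measure 114 mm over their backs; the gripper's body (76 mm by 85 mm) begins 54 mm behind the grasp point. The pads swing forward as they close: fully open they stand 13 mm farther back than shut.
Start: joints at [-1.274, 0.264, 1.604, -0, 1.274, -0.037], TCP at [0.221, -0.638, 0.2] pointing down, gripper open.
Joint ranges: [-2.63, 2.63], [-0.94, 2.18], [0.31, 2.57], [-1.31, 4.45], [0, 2.66], [-2.55, 2.55]. Speed limits (rad/s): [2.57, 2.57, 3.14, 3.14, 3.14, 3.14].

### API

Orientations are given as a rotation vector (axis times angle).
In Python, from workcell import bot gives the robot as it stands.
- The arm moves only by the tool arm_command, never from a script. Its argument "targets" is text: rows parted by semicolons, each of 7 numbers parted by spaces: the shift along the tool's x, y, z in mm, then the turn, a rotation vector about the tool's x, y, z in degrees, then the opening, from 0 (shut) to 1 (fully open). A call has 1 to 10 rows; each row is the pose to reach, as a shift and turn from the pose commanded when the call began, along the tool's axes at that moment; what a row does not reach only later rows make up. A row lasts 1/12 s, in which the tool goes at most 41.7 mm and 7.16 degrees, less where a joint would pass 70% of its speed; a pose out of reach is approached as far as the arm can. A call with a gripper value outside its range is refused whole. The fingers move at their own pace and stop on an object; "newtons" is the grip in N (left out, the last holds). Time passes only in rows, so rows that repeat a pose let the fingers close. It gives the time, the measured TCP pose, the force and the opening at its end, in the units of the state.
- bot.read_state(): the state, without advancing time (a new reading comes with each control period).
- bot.read_camera(name): name is "scene" or "side" or "wrist"; returns (picture, depth): 480x640x3 uint8, blue, green, red; 480x640 float32, m along the optical axis (not along the pixel's ray), 0 where there is no reading.
- bot.camera_params(name): a dict with "fov_y" (degrees; the focal length in pixels is half the picture's height over the tangent of half this angle, whatever the lens; pixels are square), "cx", "cy" (the principal point, pixels), "xyz" and "rotation" of the camera in the world; the wrist camera has in their place "T_tool_cam" (4x4, takes a point from camera to tool coordinates, whose origin is the TCP and whose axes are the flange's). Camera axes: x right, y up, looking along -z (the intrinsics and any distortion apply to the point x, -y, -z); pixel columns grow to the right and rows downward; lengths in m; the calibration is good to about 2 mm. A picture is of the moment at which its call begins: read the wrist's pose just before it. camera_params takes no time and is no camera call.
- bot.finish_job(): hands the job in, once; it reports no verdict.
The state is a dict: "time": time; "q": joint angles; "joint_vel": joint speeds; "joint_torque": joint torques, N m; "tool_pos": TCP position; "tcp_rot": TCP orientation; "wrist_force": force on the tool from outside, world axes, zero at the start; "torque": the same for the moment, N m; "width": opening from 0.0 (shut) to 1.0 (fully open).
Only numpy, scipy, OpenCV 4.12 (cv2) and the standard library are available. Lean on these libraries where they do the work, as an engineer would, in place of code of your own. Each camera call takes 0.05 s, during which the arm holds its last target.

## Working session

There is one attempt and no reset: what is moved stays moved. The work goes in short steps, Python scripts to look and compute and a tool call to move; the robot and the scene stay as the last step left them, time stands still between calls to the robot, and variables do not carry over. Pictures are saved under pics/ and viewed, and the job is handed in when it is done.

Besides the shell and the picture viewer there is one more tool, called after "Emit:" by a JSON object that holds its "fn" and its "kwargs", one argument or row to a line. arm_command: Moves the arm, as the interface text tells. Its arguments: {"type":"object","properties":{"targets":{"type":"string"},"newtons":{"type":"number"}},"required":["targets"]}

```bash
mkdir -p pics; ls
python3 - <<'E'
from workcell import bot
import cv2,numpy as np
s=bot.read_state();print(s)
for n in ["scene","side","wrist"]:
    im,d=bot.read_camera(n);cv2.imwrite(f"pics/{n}0.png",im);np.save(f"{n}0_d.npy",d);print(n,bot.camera_params(n),(d>0).mean())
E
```

```text
pics
{'time': 0.0, 'q': array([-1.27389611e+00,  2.64752655e-01,  1.60540257e+00, -2.24378343e-05,
        1.27367134e+00, -3.69239765e-02]), 'joint_vel': array([-0.00036895, -0.00085579, -0.00060039,  0.00012864, -0.00078796,
       -0.00035334]), 'joint_torque': array([-3.65431169e-04, -5.15107369e+01, -3.67317224e+01,  2.94241472e-04,
        1.30352468e-02,  2.15473420e-05]), 'tool_pos': array([ 0.22090877, -0.6369747 ,  0.19854699]), 'tcp_rot': array([-3.09574903e+00, -5.21581064e-01,  4.87908919e-04]), 'wrist_force': array([-0.86221598,  0.59893528, -0.33083278]), 'torque': array([0.02033662, 0.00085968, 0.00072481]), 'width': 0.9965439360823737}
scene {'fov_y': 43.95365086418639, 'cx': 320.2111722191908, 'cy': 248.0717640489488, 'xyz': array([1.37145515, 0.21752632, 1.07784507]), 'rotation': array([0.53270438, 0.65830199, 1.71038613])} 0.99595703125
side {'fov_y': 51.77658505931553, 'cx': 320.15883415956915, 'cy': 241.50121006441125, 'xyz': array([-0.19324661,  0.71563317,  0.90644923]), 'rotation': array([ 0.38880149, -1.0034544 , -2.21430938])} 0.9959798177083333
wrist {'fov_y': 64.29361116048975, 'cx': 325.15939626570866, 'cy': 241.47405706109546, 'T_tool_cam': array([[-1.29756359e-04,  9.50354851e-01,  3.11168187e-01,
         7.98851480e-02],
       [ 9.99999962e-01,  4.80360892e-05,  2.70287988e-04,
        -1.34357421e-03],
       [ 2.41922198e-04,  3.11168211e-01, -9.50354821e-01,
        -1.73860511e-01],
       [ 0.00000000e+00,  0.00000000e+00,  0.00000000e+00,
         1.00000000e+00]])} 0.9961328125
```

View pics/scene0.png

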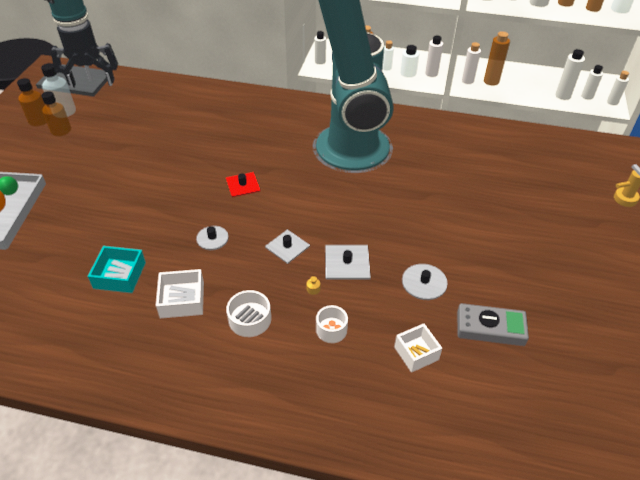

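View pics/side0.png

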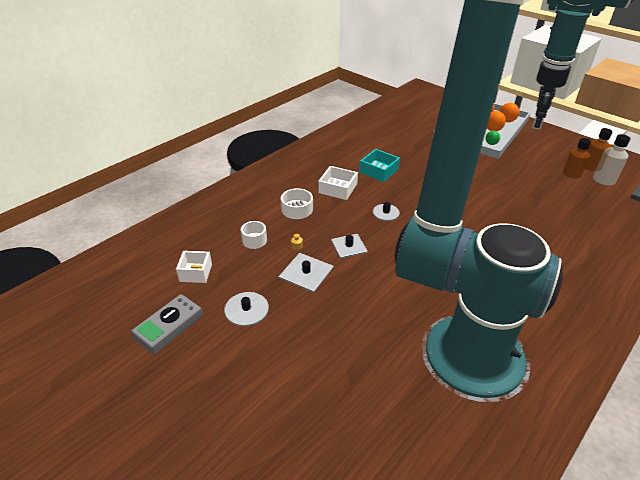

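View pics/wrist0.png

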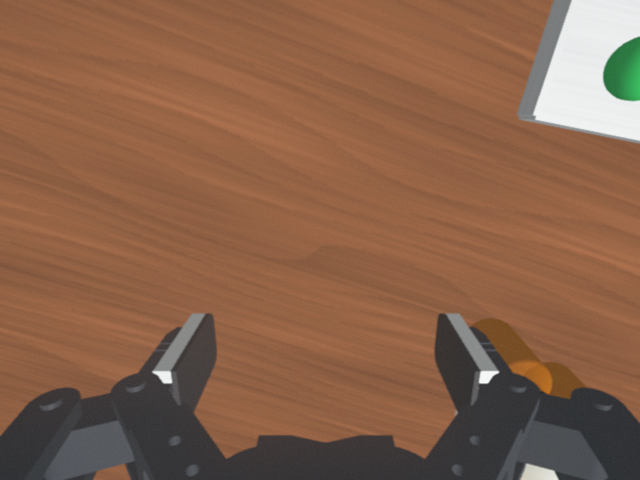

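The scene view shows these candidates:
- **Lids:** small round (212,237), small square (287,245), large square (347,260), large round (425,280). The red one at (242,183) is a decoy.
- **Pots:** large square (180,293), large round (248,313), small round (332,323), small square (418,347). The turquoise one at (117,268) is a decoy.
- **Bystanders:** brass mass (313,284), meter (490,323).

I'll measure these from both views and check an enlarged crop.

```bash
cat > h.py <<'E'
import numpy as np,cv2
from scipy.spatial.transform import Rotation as R
def f_of(p): return 240/np.tan(np.radians(p['fov_y']/2))
def cloud(d,p,T=None):
    v,u=np.mgrid[0:480,0:640].astype(float); f=f_of(p)
    pc=np.stack([(u-p['cx'])/f*d,-(v-p['cy'])/f*d,-d],-1)
    if T is None: return pc@R.from_rotvec(p['rotation']).as_matrix().T+p['xyz']
    return pc@T[:3,:3].T+T[:3,3]
def ray_plane(uv,p,z,T=None):
    uv=np.atleast_2d(np.array(uv,float)); f=f_of(p)
    r=np.stack([(uv[:,0]-p['cx'])/f,-(uv[:,1]-p['cy'])/f,-np.ones(len(uv))],-1)
    if T is None: M=R.from_rotvec(p['rotation']).as_matrix();o=p['xyz']
    else: M=T[:3,:3];o=T[:3,3]
    r=r@M.T; return o+r*((z-o[2])/r[:,2])[:,None]
E
python3 - <<'E'
from h import *
from workcell import bot
for n in ["scene","side"]:
    im=cv2.imread(f"pics/{n}0.png");d=np.load(f"{n}0_d.npy");p=bot.camera_params(n);W=cloud(d,p)
    hsv=cv2.cvtColor(im,cv2.COLOR_BGR2HSV); ws=(W[...,0]>.35)&(W[...,0]<1.0)&(abs(W[...,1])<.7)
    tab=ws&(hsv[...,1]>110)&(abs(W[...,2])<.02)
    print(n,'table z',np.median(W[tab][:,2]),W[tab][:,2].std())
    m=(ws&(hsv[...,1]<50)&(hsv[...,2]>110)&(W[...,2]<.08)).astype(np.uint8)
    cs,_=cv2.findContours(m,cv2.RETR_EXTERNAL,cv2.CHAIN_APPROX_NONE)
    for c in cs:
        if cv2.contourArea(c)<150: continue
        mm=np.zeros_like(m);cv2.drawContours(mm,[c],-1,1,-1)
        P=W[(mm>0)&(m>0)]; zt=np.percentile(P[:,2],95)
        z=.045 if zt>.03 else .011
        # hull of top plane by outline
        Q=P[abs(P[:,2]-z)<.004]
        if len(Q)<20: Q=P
        q=(Q[:,:2]*1000).astype(np.float32)
        r=cv2.minAreaRect(q); (cx,cy),rad=cv2.minEnclosingCircle(q)
        print(n,'px',np.round(c[:,0].mean(0)),'ztop %.3f'%zt,'rect',np.round(r[0],1),np.round(r[1],1),round(r[2],1),'circ',round(cx,1),round(cy,1),round(rad,1),len(Q))
    k=(ws&(hsv[...,2]<60)&(W[...,2]>.02)&(W[...,2]<.05)).astype(np.uint8)
    N,l,st,ce=cv2.connectedComponentsWithStats(k)
    for i in range(1,N):
        if st[i,4]>25:
            t=W[(l==i)];t=t[t[:,2]>t[:,2].max()-.006]; print(' knob px',np.round(ce[i]),np.round(t.mean(0)*1000,1),st[i,4])
    b=(ws&(hsv[...,0]>15)&(hsv[...,0]<32)&(hsv[...,1]>150)&(hsv[...,2]>120)&(W[...,2]>.01)).astype(np.uint8)
    N,l,st,ce=cv2.connectedComponentsWithStats(b)
    for i in range(1,N):
        if st[i,4]>25: print(' brass',np.round(ce[i]),np.round(W[l==i].mean(0)*1000),st[i,4])
im=cv2.imread("pics/scene0.png");cv2.imwrite("pics/crop0.png",cv2.resize(im[160:380,80:540],None,fx=1.7,fy=1.7,interpolation=cv2.INTER_CUBIC))
E
```

```text
scene table z 0.00036511948781947634 0.0026592590773429096
scene px [179. 465.] ztop -0.741 rect [ 815.8 -294.1] [811.7 270.5] 89.9 circ 816.6 -293.9 426.5 6742
scene px [418. 347.] ztop 0.047 rect [657.6 267.7] [71.3 71.3] 39.5 circ 657.5 268.3 47.5 345
scene px [331. 324.] ztop 0.047 rect [641.7  80.8] [68.  64.1] 13.4 circ 642.0 80.9 35.5 228
scene px [492. 321.] ztop 0.037 rect [542.6 414.7] [104.1 144.5] 6.0 circ 544.3 415.1 84.2 1294
scene px [249. 313.] ztop 0.046 rect [ 655.2 -101.4] [94.5 92.8] 40.2 circ 655.0 -99.8 48.8 301
scene px [180. 293.] ztop 0.046 rect [ 639.2 -267. ] [98.9 95.5] 19.7 circ 640.4 -267.6 65.6 398
scene px [424. 281.] ztop 0.015 rect [463.4 261.6] [103.8 102. ] 16.8 circ 463.2 262.3 53.5 1037
scene px [117. 270.] ztop 0.014 rect [ 595.8 -441.5] [50.4 49.9] 6.2 circ 595.5 -442.0 32.8 193
scene px [347. 262.] ztop 0.015 rect [446.5  75.7] [106.7 102.9] 13.8 circ 446.2 75.2 71.1 1214
scene px [287. 246.] ztop 0.015 rect [430.4 -76.8] [80.9 81.6] 60.2 circ 429.6 -76.3 55.3 587
scene px [212. 237.] ztop 0.016 rect [ 447.3 -264.2] [78.  75.8] 28.3 circ 446.6
[... 790 characters left out ...]
[431.1 -77.1] [78.2 81.8] 59.3 circ 431.7 -76.4 53.0 434
side px [253. 234.] ztop 0.045 rect [639.7  80.1] [65.1 68.6] 35.7 circ 638.2 79.4 36.2 114
side px [386. 212.] ztop 0.014 rect [ 446.3 -263.4] [74.8 75.1] 4.3 circ 447.6 -265.3 40.0 257
side px [297. 203.] ztop 0.045 rect [ 654.1 -100.7] [92.5 94.5] 58.1 circ 652.5 -101.7 49.7 145
side px [338. 182.] ztop 0.045 rect [ 637.4 -266.7] [ 97.7 104.4] 19.7 circ 635.1 -268.6 65.3 170
 knob px [386. 206.] [ 446.6 -264.6   38.6] 53
 knob px [349. 240.] [430.  -76.   38.5] 65
 knob px [306. 266.] [444.2  75.8  38.8] 73
 knob px [245. 302.] [462.2 262.2  39. ] 85
 knob px [169. 315.] [554.9 408.1  38.4] 191
 brass [297. 240.] [537.  16.  25.] 92
```

View pics/crop0.png

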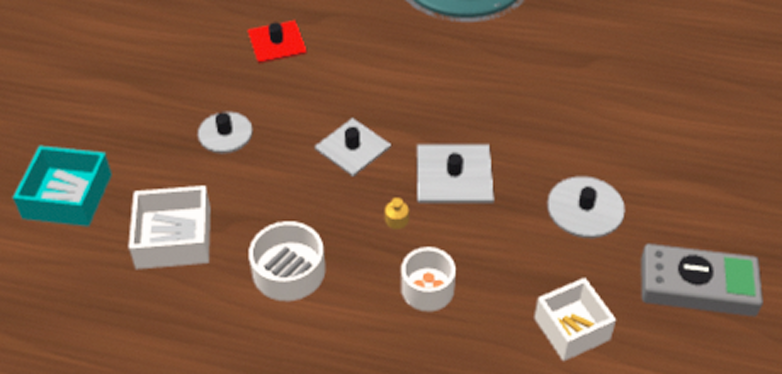

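The crop confirms the candidates: four grey steel lids, four white pots, and the red lid and turquoise pot as decoys. The two views agree within about 2 mm. Next is a helper that gives the tool-frame deltas.

```bash
cat >> h.py <<'E'
def rel(cmd, cmdyaw, tgt, tgtyaw):
    # mm/deg; tool down
    y=np.radians(cmdyaw); d=np.array(tgt,float)-cmd
    print('tool shift', np.round([d[0]*np.cos(y)+d[1]*np.sin(y), d[0]*np.sin(y)-d[1]*np.cos(y), -d[2]],1),'turn z',round(-(tgtyaw-cmdyaw),1))
def pose(s):
    M=R.from_rotvec(s['tcp_rot']).as_matrix(); return np.round(s['tool_pos']*1000,1), round(np.degrees(np.arctan2(M[1,0],M[0,0])),2)
E
python3 - <<'E'
from h import *
from workcell import bot
s=bot.read_state();print(pose(s)); rel([221,-638,200],pose(s)[1],[447,-264,110],0)
E
```

```text
(array([ 221. , -637.1,  198.8]), np.float64(19.12))
tool shift [ 336.  -279.3   90. ] turn z 19.1
```

Emit:
{"fn": "arm_command", "kwargs": {
  "targets": "336 -279 90 0 0 19.1 0.6;336 -279 90 0 0 19.1 0.6;336 -279 90 0 0 19.1 0.6;336 -279 90 0 0 19.1 0.6;336 -279 90 0 0 19.1 0.6;336 -279 90 0 0 19.1 0.6;336 -279 90 0 0 19.1 0.6;336 -279 90 0 0 19.1 0.6;336 -279 90 0 0 19.1 0.6;336 -279 90 0 0 19.1 0.6"
}}

```text
time: 0.98
tool_pos: [0.4328, -0.2866, 0.1154]
tcp_rot: [3.142, 0.0, 0.0]
wrist_force: [0.7, 0.2, 0.7]
width: 0.599
```

Emit:
{"fn": "arm_command", "kwargs": {
  "targets": "14.5 -24 46 0 0 0 0.6;14.5 -24 46 0 0 0 0.6;14.5 -24 46 0 0 0 0.6;14.5 -24 46 0 0 0 0.6;14.5 -24 46 0 0 0 0.6"
}}

```text
time: 1.4
tool_pos: [0.4472, -0.2661, 0.0709]
tcp_rot: [3.14, -0.001, 0.002]
wrist_force: [0.6, -0.5, 1.2]
width: 0.597
```

Run:
```python
from h import *
from workcell import bot
s=bot.read_state();print(pose(s)); 
im,d=bot.read_camera("wrist");cv2.imwrite("pics/w1.png",im)
```

```text
(array([ 447.2, -266.1,   70.9]), np.float64(-0.02))
```

View pics/w1.png

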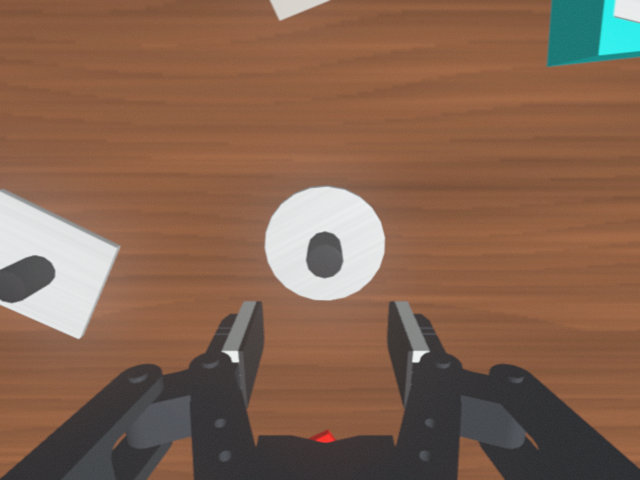

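The small round lid's knob is at (325,243), centred between the fingertips. I'll descend and grip it.

Emit:
{"fn": "arm_command", "kwargs": {
  "targets": "0 -1 40 0 0 0 0.6;0 -1 55 0 0 0 0.6;0 -1 55 0 0 0 0.6;0 -1 55 0 0 0 0;0 -1 55 0 0 0 0;0 -1 55 0 0 0 0;0 -1 55 0 0 0 0;0 -1 55 0 0 0 0;0 -1 55 0 0 0 0",
  "newtons": 50
}}

```text
time: 2.2
tool_pos: [0.4475, -0.264, 0.0157]
tcp_rot: [3.141, 0.001, 0.002]
wrist_force: [-0.3, -1.1, -1.0]
width: 0.003
```

The gripper shut completely, so it missed. I'll look.

Run:
```python
from h import *
from workcell import bot
s=bot.read_state();print(pose(s),s['width']); 
im,d=bot.read_camera("wrist");cv2.imwrite("pics/w2.png",im)
im2,d=bot.read_camera("side");cv2.imwrite("pics/s2.png",cv2.resize(im2[150:270,300:460],None,fx=4,fy=4))
```

```text
(array([ 447.5, -264. ,   15.7]), np.float64(0.03)) 0.002957087983103001
```

View pics/w2.png

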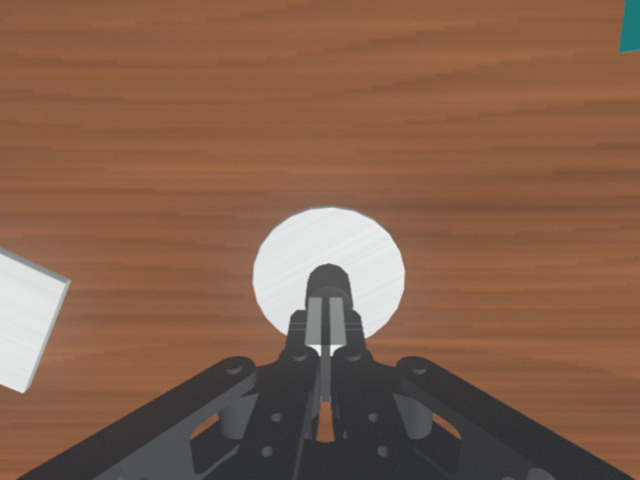

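View pics/s2.png

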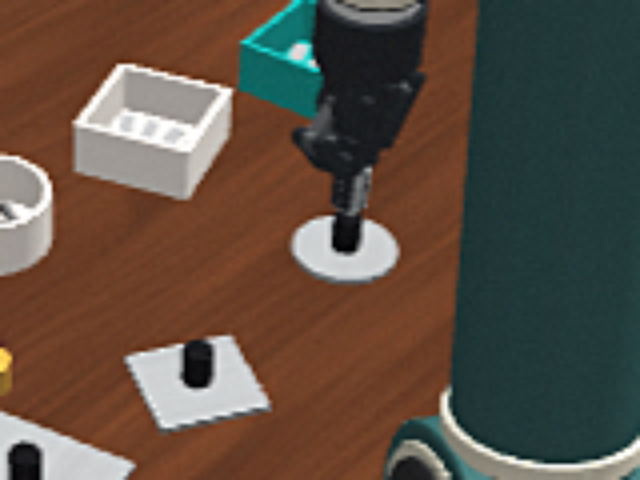

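Run:
```python
from h import *
from workcell import bot
s=bot.read_state()
im,d=bot.read_camera("wrist");p=bot.camera_params("wrist")
C=cloud(d,p,p['T_tool_cam'])*1000
for uv in [(316,300),(336,300),(316,320),(316,340),(328,270),(328,280),(328,290),(328,230),(280,260),(100,150),(380,280)]: print(uv,np.round(C[uv[1],uv[0]],1))
Tt=np.eye(4);Tt[:3,:3]=R.from_rotvec(s['tcp_rot']).as_matrix();Tt[:3,3]=s['tool_pos']
for n in ["scene","side"]:
    im,d=bot.read_camera(n);W=cloud(d,bot.camera_params(n))*1000
    m=(abs(W[...,0]-447)<60)&(abs(W[...,1]+264)<60)&(W[...,2]>20)&(W[...,2]<90)&(im.max(-1)<110)
    for z in range(20,90,6):
        k=m&(abs(W[...,2]-z)<3)
        if k.sum(): print(n,z,k.sum(),np.round(W[k].min(0)),np.round(W[k].max(0)))
```

```text
(316, 300) [ 10.3  -4.9 -37.3]
(336, 300) [ 10.1   3.  -36.9]
(316, 320) [ 11.   -4.5 -54.2]
(316, 340) [ 10.9  -4.2 -66.7]
(328, 270) [10.6  0.  -6.8]
(328, 280) [ 10.4  -0.  -18.1]
(328, 290) [  8.5  -0.1 -24.2]
(328, 230) [26.9  0.1  4.4]
(280, 260) [ 11.2 -23.9   4.9]
(100, 150) [  64.1 -109.8   14.7]
(380, 280) [ 0.4 26.6  4.5]
scene 20 5 [ 454. -270.   21.] [ 459. -258.   23.]
scene 26 17 [ 448. -269.   23.] [ 458. -252.   29.]
scene 32 13 [ 448. -269.   29.] [ 458. -254.   35.]
scene 38 28 [ 443. -273.   36.] [ 460. -252.   41.]
scene 44 7 [ 443. -270.   41.] [ 459. -257.   42.]
scene 50 5 [ 452. -266.   50.] [ 458. -255.   53.]
scene 56 11 [ 450. -274.   53.] [ 459. -251.   59.]
scene 62 13 [ 443. -274.   59.] [ 459. -249.   65.]
scene 68 19 [ 442. -276.   65.] [ 457. -247.   71.]
scene 74 16 [ 442. -276.   71.] [ 458. -248.   77.]
scene 80 13 [ 445. -273.   77.] [ 459. -248.   83.]
scene 86 9 [ 454. -273.   85.] [ 460. -247.   89.]
side 20 6 [ 436. -265.   21.] [ 446. -254.   23.]
side 26 10 [ 434. -265.   23.] [ 456. -255.   29.]
side 32 14 [ 435. -268.   29.] [ 454. -254.   35.]
side 38 18 [ 436. -275.   35.] [ 453. -253.   41.]
side 44 5 [ 439. -266.   41.] [ 452. -257.   47.]
side 50 5 [ 435. -268.   48.] [ 456. -255.   52.]
side 56 13 [ 435. -269.   54.] [ 453. -247.   59.]
side 62 11 [ 435. -266.   59.] [ 453. -250.   64.]
side 68 9 [ 433. -267.   65.] [ 453. -251.   71.]
side 74 16 [ 433. -263.   71.] [ 452. -247.   77.]
side 80 9 [ 432. -267.   78.] [ 444. -245.   83.]
side 86 3 [ 435. -272.   85.] [ 438. -252.   89.]
```

Run:
```python
from h import *
from workcell import bot
s=bot.read_state()
im,d=bot.read_camera("wrist");p=bot.camera_params("wrist")
C=cloud(d,p,p['T_tool_cam'])*1000
for c in (312,317,334,339):
  for r in range(290,312,2): print(c,r,np.round(C[r,c],1),im[r,c])
cv2.imwrite("pics/w3.png",cv2.resize(im[220:380,220:430],None,fx=3.5,fy=3.5))
```

```text
312 290 [  6.8  -7.1 -20.7] [81 78 80]
312 292 [  6.9  -7.  -22.8] [82 80 80]
312 294 [  6.1  -7.  -23.3] [86 84 84]
312 296 [  5.2  -7.  -23.4] [92 89 90]
312 298 [ 10.7  -6.5 -36.2] [138 137 135]
312 300 [ 10.7  -6.5 -38. ] [142 142 139]
312 302 [ 10.8  -6.4 -40. ] [141 142 139]
312 304 [ 10.5  -6.4 -41.1] [141 142 138]
312 306 [ 10.9  -6.3 -43.5] [140 142 138]
312 308 [ 10.5  -6.3 -44.3] [143 143 139]
312 310 [ 10.4  -6.2 -45.7] [138 139 135]
317 290 [  8.5  -4.8 -24.2] [88 87 87]
317 292 [  6.7  -4.9 -22.6] [88 85 85]
317 294 [  6.3  -4.8 -23.6] [87 86 86]
317 296 [  5.5  -4.8 -23.9] [93 92 90]
317 298 [ 10.4  -4.6 -35.8] [137 138 132]
317 300 [ 10.2  -4.5 -37.2] [142 143 140]
317 302 [ 10.7  -4.5 -39.8] [141 141 137]
317 304 [ 10.4  -4.5 -40.9] [142 141 138]
317 306 [ 10.3  -4.4 -42.2] [140 142 138]
317 308 [ 10.2  -4.4 -43.8] [140 140 137]
317 310 [ 10.2  -4.4 -45.3] [141 140 138]
334 290 [  8.3   2.5 -23.9] [90 88 88]
334 292 [  7.3   2.5 -23.7] [89 88 89]
334 294 [  6.5   2.5 -24. ] [88 86 86]
334 296 [  5.4   2.5 -23.9] [95 94 94]
334 298 [ 10.5   2.2 -35.9] [135 136 132]
334 300 [ 10.8   2.2 -38.2] [142 142 139]
334 302 [ 10.5   2.2 -39.3] [139 141 138]
334 304 [ 10.4   2.1 -40.9] [141 142 137]
334 306 [ 10.9   2.1 -43.4] [139 140 137]
334 308 [ 10.7   2.  -44.6] [139 139 135]
334 310 [ 10.4   2.  -45.6] [141 142 139]
339 290 [  8.2   4.7 -23.7] [94 89 91]
339 292 [  7.2   4.7 -23.5] [92 91 90]
339 294 [  6.6   4.7 -24.2] [90 88 88]
339 296 [  6.    4.7 -25. ] [95 92 92]
339 298 [ 10.7   4.2 -36.4] [138 137 133]
339 300 [ 10.6   4.2 -37.8] [142 144 140]
339 302 [ 10.7   4.1 -39.7] [142 142 138]
339 304 [ 10.5   4.1 -41.1] [140 143 139]
339 306 [ 10.6   4.  -42.9] [140 142 139]
339 308 [ 10.4   4.  -44.1] [140 141 137]
339 310 [ 10.8   3.9 -46.4] [140 140 136]
```

View pics/w3.png

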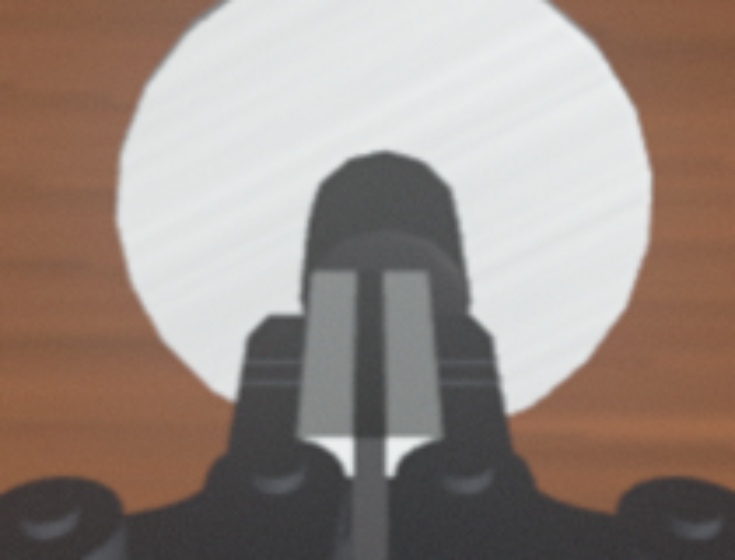

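The fingertips actually sit about 35 mm short of the reported TCP: depth puts the tips at tool z −35, above the knob top at −24. Nothing was touched. I'll open and go 34 mm lower.

Emit:
{"fn": "arm_command", "kwargs": {
  "targets": "0 0 0 0 0 0 0.6;0 0 0 0 0 0 0.6;0 0 0 0 0 0 0.6;0 0 0 0 0 0 0.6;0 0 0 0 0 0 0.6"
}}

```text
time: 2.92
tool_pos: [0.4468, -0.2635, 0.0147]
tcp_rot: [-3.142, -0.001, 0.0]
wrist_force: [0.2, -0.2, -0.2]
width: 0.604
```

Emit:
{"fn": "arm_command", "kwargs": {
  "targets": "0 0 17 0 0 0 0.6;0 0 34 0 0 0 0.6;0 0 34 0 0 0 0.6;0 0 34 0 0 0 0.6"
}}

```text
time: 3.25
tool_pos: [0.4457, -0.2628, -0.0201]
tcp_rot: [-3.14, -0.001, 0.004]
wrist_force: [0.6, -0.6, 0.1]
width: 0.602
```

Emit:
{"fn": "arm_command", "kwargs": {
  "targets": "0 0 0 0 0 0 0;0 0 0 0 0 0 0;0 0 0 0 0 0 0;0 0 0 0 0 0 0;0 0 0 0 0 0 0;0 0 0 0 0 0 0",
  "newtons": 50
}}

```text
time: 3.75
tool_pos: [0.448, -0.2643, -0.0179]
tcp_rot: [3.14, 0.001, 0.003]
wrist_force: [-0.2, 0.3, 6.2]
width: 0.236
```

Run:
```python
from h import *
from workcell import bot
s=bot.read_state();print(pose(s),s['width'],s['wrist_force']); 
im,d=bot.read_camera("wrist");cv2.imwrite("pics/w4.png",im)
```

```text
(array([ 448. , -264.3,  -17.9]), np.float64(0.02)) 0.23569950319014676 [-0.2355905   0.31858949  6.22395396]
```

View pics/w4.png

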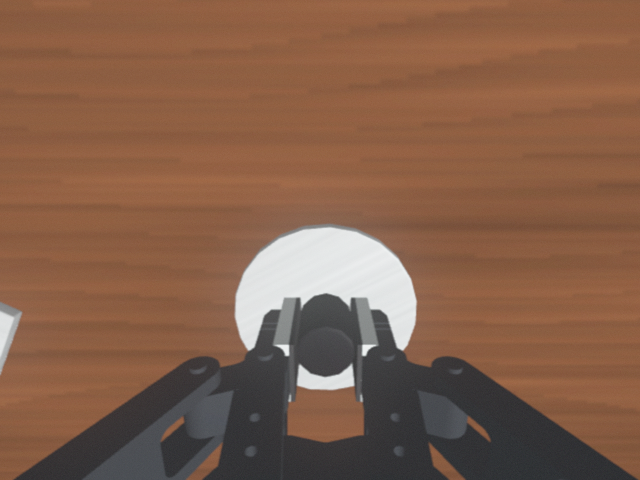

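Gripped, and the 6 N upward reading means the tips just graze the plate. I'll lift and carry it to the small round pot (delta 193.5, 344.7).

Emit:
{"fn": "arm_command", "kwargs": {
  "targets": "0 0 -20 0 0 0 0;0 0 -50 0 0 0 0;0 0 -80 0 0 0 0;10 -18 -100 0 0 0 0;29 -52 -100 0 0 0 0;48 -86 -100 0 0 0 0;67 -120 -100 0 0 0 0;86 -154 -100 0 0 0 0;105 -188 -100 0 0 0 0;124 -221 -100 0 0 0 0",
  "newtons": 60
}}

```text
time: 4.63
tool_pos: [0.5708, -0.0405, 0.0805]
tcp_rot: [-3.141, -0.001, 0.001]
wrist_force: [-0.4, -0.4, -1.3]
width: 0.241
```

Emit:
{"fn": "arm_command", "kwargs": {
  "targets": "19 -33 0 0 0 0 0;38 -67 0 0 0 0 0;57 -101 0 0 0 0 0;67 -118 0 0 0 0 0;69.5 -124 0 0 0 0 0;69.5 -124 15 0 0 0 0;69.5 -124 30 0 0 0 0;69.5 -124 40 0 0 0 0;69.5 -124 40 0 0 0 0;69.5 -124 40 0 0 0 0"
}}

```text
time: 5.47
tool_pos: [0.6387, 0.0807, 0.0396]
tcp_rot: [3.141, -0.0, -0.005]
wrist_force: [-0.1, 0.0, -1.2]
width: 0.23
```

Run:
```python
from h import *
from workcell import bot
s=bot.read_state();print(pose(s),s['width'],s['wrist_force']); 
im,d=bot.read_camera("wrist");cv2.imwrite("pics/w5.png",im)
for n in ["scene","side"]:
    im,d=bot.read_camera(n);p=bot.camera_params(n);W=cloud(d,p)*1000
    cv2.imwrite(f"pics/{n}5.png",im)
    hsv=cv2.cvtColor(im,cv2.COLOR_BGR2HSV)
    m=(abs(W[...,0]-640)<70)&(abs(W[...,1]-81)<70)&(hsv[...,1]<50)&(hsv[...,2]>110)
    for a,b in ((35,49),(49,90)):
        q=W[m&(W[...,2]>a)&(W[...,2]<b)]
        if len(q)>5: c,r=cv2.minEnclosingCircle(q[:,:2].astype(np.float32));print(n,a,b,len(q),np.round(c,1),round(r,1),np.median(q[:,2]))
```

```text
(array([638.7,  80.7,  39.6]), np.float64(-0.01)) 0.2298377654284196 [-0.14894943  0.00982899 -1.17478643]
scene 35 49 151 [648.2  82.2] 32.1 43.048197762020514
scene 49 90 589 [640.4  82. ] 39.0 69.94233920727466
side 35 49 100 [635.6  84.1] 33.3 41.62158534271116
side 49 90 285 [637.4  81.4] 39.9 70.32996769096466
```

View pics/w5.png

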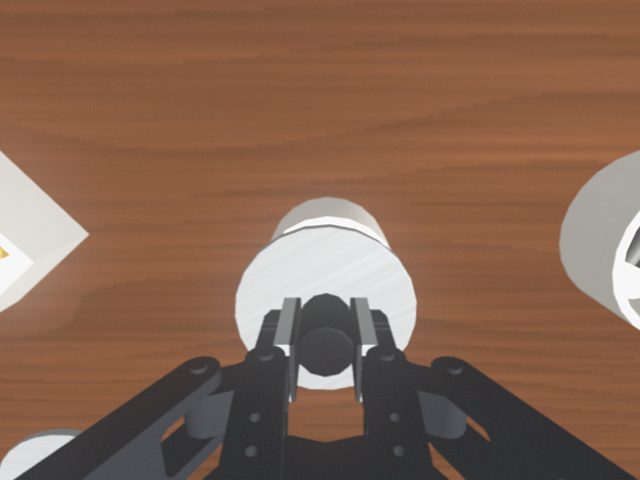

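View pics/scene5.png

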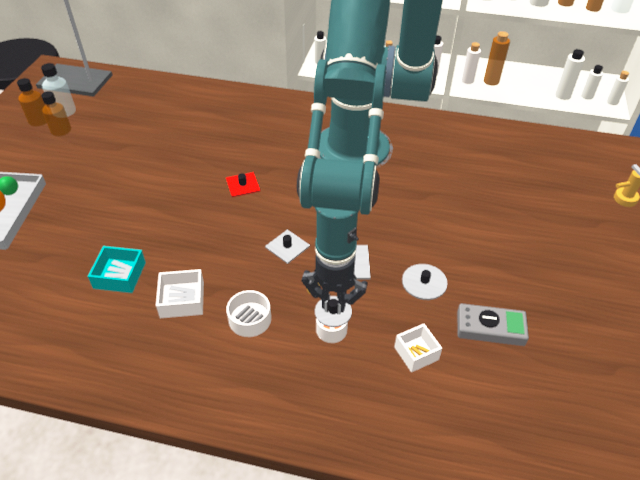

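The lid hangs centred over the pot, with lid at (639,82), pot at (640.5,81) and plate top at 70 mm. I'll lower 18 mm, release and rise.

Emit:
{"fn": "arm_command", "kwargs": {
  "targets": "1.5 1 12 0 0 0 0;1.5 1 18 0 0 0 0;1.5 1 18 0 0 0 0;1.5 1 18 0 0 0 0.5;1.5 1 18 0 0 0 0.5;1.5 1 18 0 0 0 0.5;1.5 1 18 0 0 0 0.5;1.5 1 -10 0 0 0 0.5;1.5 1 -45 0 0 0 0.5;1.5 1 -50 0 0 0 0.5"
}}

```text
time: 6.45
tool_pos: [0.6458, 0.0809, 0.0971]
tcp_rot: [-3.141, -0.001, -0.014]
wrist_force: [2.2, 0.6, 1.7]
width: 0.499
```

Run:
```python
from h import *
from workcell import bot
s=bot.read_state();print(pose(s),s['width'],s['wrist_force']); 
im,d=bot.read_camera("wrist");cv2.imwrite("pics/w6.png",im)
for n in ["scene","side"]:
    im,d=bot.read_camera(n);p=bot.camera_params(n);W=cloud(d,p)*1000
    hsv=cv2.cvtColor(im,cv2.COLOR_BGR2HSV)
    m=(abs(W[...,0]-640)<70)&(abs(W[...,1]-81)<70)&(hsv[...,1]<50)&(hsv[...,2]>110)
    q=W[m&(W[...,2]>46)&(W[...,2]<60)]
    c,r=cv2.minEnclosingCircle(q[:,:2].astype(np.float32));print(n,len(q),np.round(c,1),round(r,1),np.median(q[:,2]))
rel([640,80,70.],0,[446,75.2,70],0)
```

```text
(array([645.8,  80.9,  97.1]), np.float64(0.03)) 0.49918966227395817 [2.1660859  0.64458081 1.72184278]
scene 754 [642.   79.7] 41.4 51.32263082914446
side 335 [639.8  78.1] 41.9 50.67043220042389
tool shift [-194.     4.8   -0. ] turn z 0
```

View pics/w6.png

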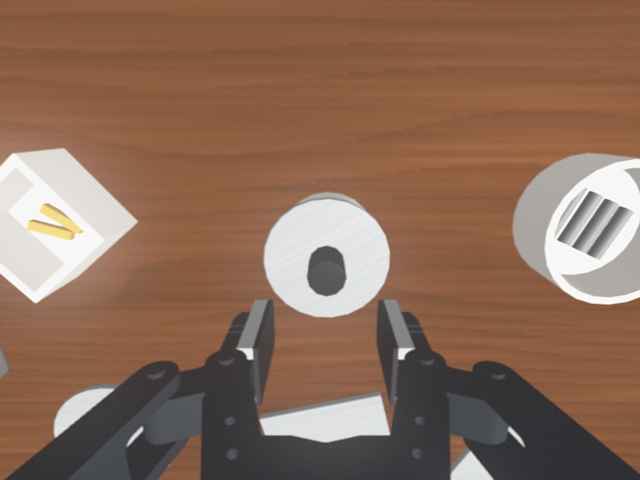

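The small round lid is seated: plate top at 51 mm, centre (641,79). Next is the large square lid.

Emit:
{"fn": "arm_command", "kwargs": {
  "targets": "-38 1 0 0 0 0 0.6;-78 2 0 0 0 0 0.6;-118 3 0 0 0 0 0.6;-158 4 0 0 0 0 0.6;-186 5 0 0 0 0 0.6;-196 5 20 0 0 0 0.6;-196 5 45 0 0 0 0.6;-196 5 50 0 0 0 0.6;-196 5 50 0 0 0 0.6;-196 5 50 0 0 0 0.6"
}}

```text
time: 7.43
tool_pos: [0.4452, 0.0754, 0.0401]
tcp_rot: [3.141, 0.001, -0.003]
wrist_force: [0.5, 0.2, -0.7]
width: 0.599
```

```bash
cat > wr.py <<'E'
from h import *
from workcell import bot
import sys
s=bot.read_state();print(pose(s),s['width'],np.round(s['wrist_force'],1))
im,d=bot.read_camera("wrist");cv2.imwrite(f"pics/{sys.argv[1]}.png",im);p=bot.camera_params("wrist")
C=cloud(d,p,p['T_tool_cam'])*1000
hsv=cv2.cvtColor(im,cv2.COLOR_BGR2HSV)
zt=C[...,2]; tz=s['tool_pos'][2]*1000
plate=((hsv[...,1]<50)&(hsv[...,2]>110)&(abs(tz-zt-11)<6)).astype(np.uint8)
N,l,st,ce=cv2.connectedComponentsWithStats(plate)
for i in range(1,N):
    if st[i,4]>1500:
        cs,_=cv2.findContours((l==i).astype(np.uint8),cv2.RETR_EXTERNAL,cv2.CHAIN_APPROX_NONE)
        c=max(cs,key=cv2.contourArea)[:,0]
        q=ray_plane(c,p,tz-11,p['T_tool_cam']*np.array([[1,1,1,1000]]*3+[[1,1,1,1]])) if 0 else None
        T=p['T_tool_cam'].copy();T[:3,3]*=1000
        q=ray_plane(c,p,tz-11,T)[:,:2].astype(np.float32)
        r=cv2.minAreaRect(q);cc=cv2.minEnclosingCircle(q)
        print('plate px',np.round(ce[i]),'tool rect',np.round(r[0],1),np.round(r[1],1),round(r[2],1),'circ',np.round(cc[0],1),round(cc[1],1))
E
python3 wr.py w7
```

```text
(array([445.2,  75.4,  40.1]), np.float64(0.02)) 0.5992551637716723 [ 0.5  0.2 -0.7]
plate px [ 39. 234.] tool rect [  11.7 -157.9] [104.1  49.8] 14.9 circ [  17.2 -178.7] 52.1
plate px [326. 249.] tool rect [ 1.3 -0. ] [103.5 103.9] 76.4 circ [1.3 0. ] 72.4
plate px [574. 279.] tool rect [-13.4 150.4] [77.5 79.6] 29.4 circ [-13.9 150.3] 54.4
```

View pics/w7.png

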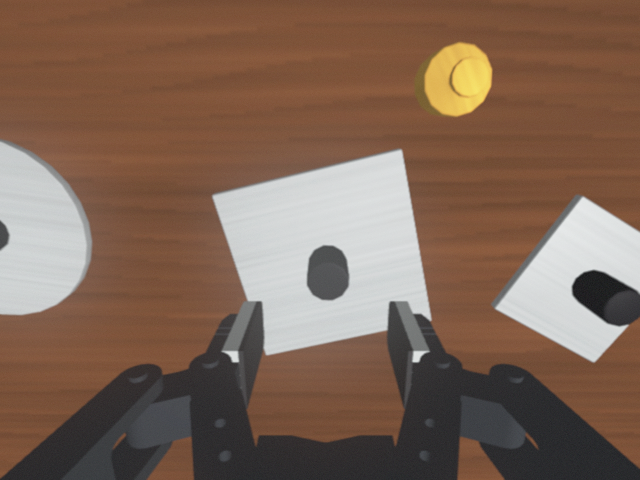

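Tool over the large square lid: the offset is about (1.3, 0) mm and the lid angle 13.6°. I'll descend and grip.

Emit:
{"fn": "arm_command", "kwargs": {
  "targets": "1 0 25 0 0 0 0.6;1 0 50 0 0 0 0.6;1 0 57 0 0 0 0.6;1 0 57 0 0 0 0.6;1 0 57 0 0 0 0;1 0 57 0 0 0 0;1 0 57 0 0 0 0;1 0 57 0 0 0 0;1 0 57 0 0 0 0;1 0 57 0 0 0 0",
  "newtons": 70
}}

```text
time: 8.32
tool_pos: [0.4486, 0.0757, -0.0144]
tcp_rot: [-3.141, -0.001, -0.005]
wrist_force: [-0.3, -0.3, 5.9]
width: 0.228
```

Emit:
{"fn": "arm_command", "kwargs": {
  "targets": "0 0 -20 0 0 0 0;0 0 -50 0 0 0 0;0 0 -80 0 0 0 0;10 18 -100 0 0 0 0;29 52 -100 0 0 0 0;48 86 -100 0 0 0 0;67 120 -100 0 0 0 0;86 154 -100 0 0 0 0;105 188 -100 0 0 0 0;124 221 -100 0 0 0 0"
}}

```text
time: 9.15
tool_pos: [0.5715, -0.1474, 0.0843]
tcp_rot: [3.141, 0.0, 0.001]
wrist_force: [0.4, 0.4, -1.0]
width: 0.23
```

Emit:
{"fn": "arm_command", "kwargs": {
  "targets": "18 32 0 0 0 -2 0;37 66 0 0 0 -4 0;55 97 0 0 0 -6 0;65 114 0 0 0 -6 0;68 121 0 0 0 -6 0;68 121 15 0 0 -6 0;68 121 30 0 0 -6 0;68 121 40 0 0 -6 0;68 121 40 0 0 -6 0;68 121 40 0 0 -6 0"
}}

```text
time: 9.98
tool_pos: [0.6366, -0.2642, 0.0413]
tcp_rot: [-3.135, -0.167, 0.007]
wrist_force: [0.5, 0.3, -0.9]
width: 0.232
```

```bash
cat > chk.py <<'E'
from h import *
from workcell import bot
import sys
X,Y,tag=float(sys.argv[1]),float(sys.argv[2]),sys.argv[3]
s=bot.read_state();print(pose(s),s['width'],np.round(s['wrist_force'],1))
for n in ["scene","side"]:
    im,d=bot.read_camera(n);p=bot.camera_params(n);W=cloud(d,p)*1000
    cv2.imwrite(f"pics/{n}_{tag}.png",im)
    hsv=cv2.cvtColor(im,cv2.COLOR_BGR2HSV)
    m=(abs(W[...,0]-X)<80)&(abs(W[...,1]-Y)<80)&(hsv[...,1]<50)&(hsv[...,2]>110)&(W[...,2]>46)&(W[...,2]<90)
    if m.sum()<20: continue
    zm=np.median(W[m][:,2]); q=W[m&(abs(W[...,2]-zm)<5)][:,:2].astype(np.float32)
    c,r=cv2.minEnclosingCircle(q);rr=cv2.minAreaRect(q)
    print(n,'z %.1f'%zm,'circ',np.round(c,1),round(r,1),'rect',np.round(rr[0],1),np.round(rr[1],1),round(rr[2],1))
E
python3 chk.py 638 -267 a
```

```text
(array([ 636.6, -264.2,   41.3]), np.float64(6.1)) 0.23179256649315927 [ 0.5  0.3 -0.9]
scene z 66.8 circ [ 634.6 -261.6] 72.4 rect [ 634.4 -262.8] [106.6 104.6] 20.2
side z 67.7 circ [ 632.4 -262.1] 71.3 rect [ 633.4 -264.8] [105.2 111.6] 18.9
```

View pics/scene_a.png

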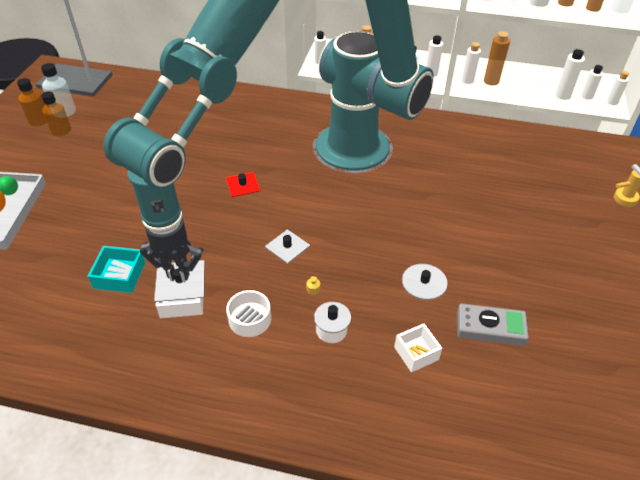

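The lid is at about (634,−263) and the pot at (638,−267), with the angles matching (19.6° and 19.7°). I'll correct by (+3.6, +3.9), lower 16 mm and release.

Emit:
{"fn": "arm_command", "kwargs": {
  "targets": "3.5 4 5 0 0 0 0;3.5 4 12 0 0 0 0;3.5 4 17 0 0 0 0;3.5 4 17 0 0 0 0;3.5 4 17 0 0 0 0.5;3.5 4 17 0 0 0 0.5;3.5 4 17 0 0 0 0.5;3.5 4 17 0 0 0 0.5;3.5 4 -15 0 0 0 0.5;3.5 4 -50 0 0 0 0.5"
}}

```text
time: 10.92
tool_pos: [0.6395, -0.2686, 0.0904]
tcp_rot: [-3.133, -0.165, 0.012]
wrist_force: [0.0, 0.3, 0.4]
width: 0.5
```

```bash
python3 chk.py 638 -267 b
python3 - <<'E'
from h import *
rel([641,-270.5,92],6,[430.6,-76.7,92],0)
E
```

```text
(array([ 639.5, -268.6,   90.4]), np.float64(6.02)) 0.5000431998228901 [0.  0.3 0.4]
scene z 51.4 circ [ 640.  -268.6] 73.1 rect [ 640.5 -268.5] [107.8 104.3] 19.9
side z 50.8 circ [ 637.1 -270.3] 71.6 rect [ 640.  -271.3] [105.9 110.6] 20.1
tool shift [-189.  -214.7   -0. ] turn z 6
```

The large square lid is seated: z 51, centre (639,−269), angle 20°. Next is the small square lid.

Emit:
{"fn": "arm_command", "kwargs": {
  "targets": "-20 -22 -10 0 0 0 0.6;-47 -53 -10 0 0 2 0.6;-74 -84 -10 0 0 4 0.6;-101 -114 -10 0 0 6 0.6;-128 -145 -10 0 0 6 0.6;-155 -175 0 0 0 6 0.6;-177 -201 15 0 0 6 0.6;-188 -213 40 0 0 6 0.6;-188 -213 50 0 0 6 0.6;-188 -213 50 0 0 6 0.6"
}}

```text
time: 11.85
tool_pos: [0.4307, -0.0771, 0.0415]
tcp_rot: [-3.141, -0.003, 0.006]
wrist_force: [-0.2, 0.1, -0.0]
width: 0.602
```

```bash
python3 wr.py w8
```

```text
(array([430.7, -77.1,  41.5]), np.float64(0.1)) 0.6023676264827605 [-0.2  0.1 -0. ]
plate px [327. 254.] tool rect [ 1.  -0.3] [78.1 77.6] 29.4 circ [ 1.1 -0.2] 54.4
```

View pics/w8.png

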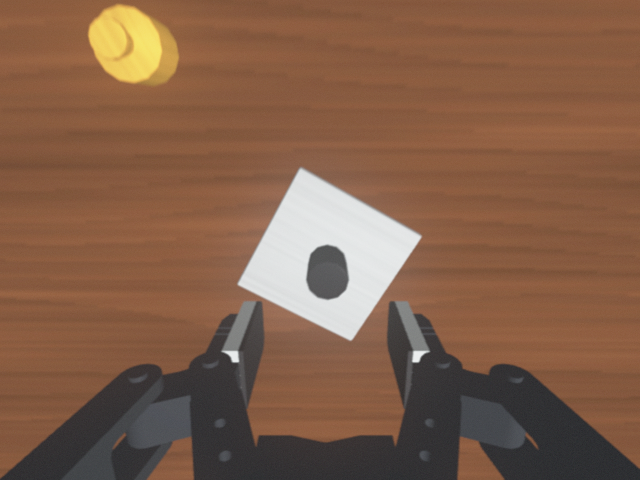

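The small square lid, grey with its knob at (327,270), is centred at an angle of 60.6°. I'll grip it.

Emit:
{"fn": "arm_command", "kwargs": {
  "targets": "1 0 25 0 0 0 0.6;1 0 50 0 0 0 0.6;1 0 57 0 0 0 0.6;1 0 57 0 0 0 0.6;1 0 57 0 0 0 0;1 0 57 0 0 0 0;1 0 57 0 0 0 0;1 0 57 0 0 0 0;1 0 57 0 0 0 0;1 0 57 0 0 0 0",
  "newtons": 70
}}

```text
time: 12.73
tool_pos: [0.4366, -0.0787, -0.0113]
tcp_rot: [3.14, 0.001, 0.006]
wrist_force: [0.3, -0.5, 5.9]
width: 0.227
```

```bash
python3 wr.py w9
```

```text
(array([436.6, -78.7, -11.3]), np.float64(0.04)) 0.22674890374293252 [ 0.3 -0.5  5.9]
plate px [325. 279.] tool rect [-4.8 -1. ] [78.6 77.5] 29.5 circ [-4.4 -1.4] 54.1
plate px [331. 387.] tool rect [-43.6   1.2] [26.9 30.1] 1.4 circ [-43.6   0.6] 19.1
```

View pics/w9.png

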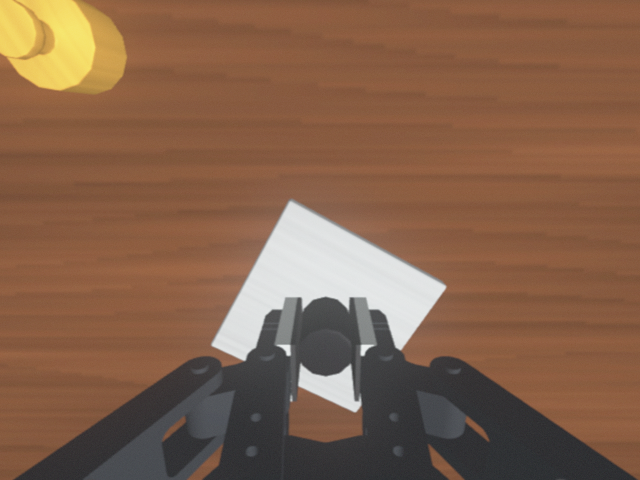

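The tool is 5 mm forward in x of where I commanded it, because this is near the inner reach limit. The grip holds, with the lid at tool (−4.8,−1). I'll lift, carry, turn by −21° and re-measure over the pot.

Emit:
{"fn": "arm_command", "kwargs": {
  "targets": "0 0 -20 0 0 0 0;0 0 -50 0 0 0 0;0 0 -80 0 0 0 0;11 -17 -100 0 0 0 0;33 -50 -100 0 0 3 0;55 -84 -100 0 0 6 0;77 -117 -100 0 0 9 0;98 -150 -100 0 0 12 0;120 -183 -100 0 0 15 0;142 -216 -100 0 0 18 0"
}}

```text
time: 13.62
tool_pos: [0.577, 0.14, 0.0871]
tcp_rot: [-3.102, 0.494, -0.001]
wrist_force: [-0.1, -0.8, -0.6]
width: 0.225
```

Run:
```python
from h import *
from workcell import bot
s=bot.read_state();P,y=pose(s);print(P,y,s['width'])
rel(P,-18,[657+4.8*np.cos(.37),267.6-4.8*np.sin(.37),P[2]],-21)
```

```text
[577.  140.   87.1] -18.1 0.2252829442626849
tool shift [  41.4 -145.8   -0. ] turn z 3
```

Emit:
{"fn": "arm_command", "kwargs": {
  "targets": "10 -35 0 0 0 1 0;20 -70 0 0 0 2 0;30 -105 0 0 0 3 0;38 -134 0 0 0 3 0;41 -146 0 0 0 3 0;41 -146 15 0 0 3 0;41 -146 30 0 0 3 0;41 -146 40 0 0 3 0;41 -146 40 0 0 3 0;41 -146 40 0 0 3 0"
}}

```text
time: 14.45
tool_pos: [0.6579, 0.2621, 0.0442]
tcp_rot: [3.086, -0.573, -0.007]
wrist_force: [0.8, 0.2, -0.8]
width: 0.232
```

```bash
python3 chk.py 657 268 c
```

```text
(array([657.9, 262.1,  44.2]), np.float64(-21.05)) 0.23240817520406354 [ 0.8  0.2 -0.8]
scene z 66.6 circ [654.7 264.5] 53.0 rect [653.6 264.9] [79.9 80. ] 37.9
side z 67.7 circ [650.6 265. ] 53.0 rect [652.9 264.7] [79.5 84.7] 39.6
```

View pics/scene_c.png

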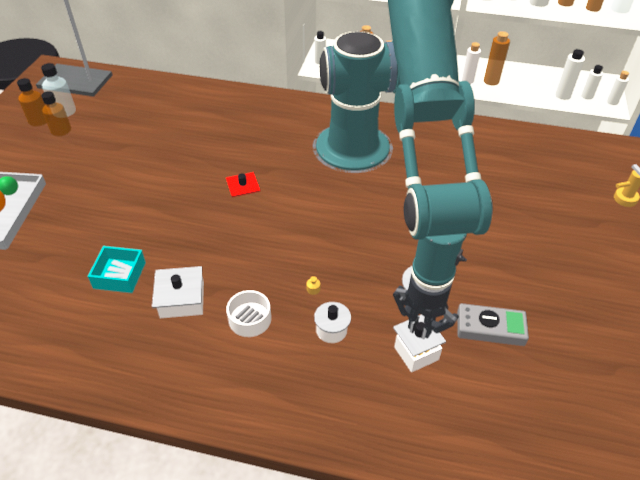

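The lid is at (653,265) and the pot at (657,268). I'll correct, lower and release.

Emit:
{"fn": "arm_command", "kwargs": {
  "targets": "2.5 -4 5 0 0 0 0;2.5 -4 12 0 0 0 0;2.5 -4 16.5 0 0 0 0;2.5 -4 16.5 0 0 0 0;2.5 -4 16.5 0 0 0 0.5;2.5 -4 16.5 0 0 0 0.5;2.5 -4 16.5 0 0 0 0.5;2.5 -4 16.5 0 0 0 0.5;2.5 -4 -15 0 0 0 0.5;2.5 -4 -50 0 0 0 0.5"
}}

```text
time: 15.38
tool_pos: [0.6609, 0.266, 0.0933]
tcp_rot: [3.085, -0.571, -0.011]
wrist_force: [0.1, -0.3, 0.6]
width: 0.501
```

```bash
python3 chk.py 657 268 d
python3 - <<'E'
from h import *
from workcell import bot
s=bot.read_state();P,y=pose(s)
rel(P,y,[463.6,261.7,P[2]],0)
E
```

```text
(array([660.9, 266. ,  93.3]), np.float64(-20.98)) 0.5006288519752284 [ 0.1 -0.3  0.6]
scene z 51.4 circ [659.9 270.7] 54.7 rect [658.2 269.6] [80.4 80.6] 39.4
side z 50.8 circ [656.6 267.4] 52.4 rect [658.5 268. ] [79.9 80.6] 38.1
tool shift [-189.3   80.5   -0. ] turn z -21.0
```

Run:
```python
from h import *
from workcell import bot
s=bot.read_state();P,y=pose(s);print(P,y,s['joint_vel'].round(3))
bot.read_camera("wrist")
s=bot.read_state();P,y=pose(s);print(P,y,s['joint_vel'].round(3))
rel(P,y,[463.6,261.7,P[2]],0)
```

```text
[669.2 269.1 105. ] -20.97 [-0.001  0.03   0.041 -0.    -0.046 -0.002]
[667.8 268.5 102.3] -20.97 [-0.001  0.038  0.059  0.    -0.006  0.001]
tool shift [-188.2   79.4   -0. ] turn z -21.0
```

Small square lid seated (z 51, centre (658,269), angle 39°). The last one is the large round lid.

Emit:
{"fn": "arm_command", "kwargs": {
  "targets": "-20 8 -10 0 0 0 0.6;-50 20 -10 0 0 -5 0.6;-80 33 -10 0 0 -10 0.6;-110 45 -10 0 0 -15 0.6;-140 57 -10 0 0 -21 0.6;-168 69 0 0 0 -21 0.6;-185 76 20 0 0 -21 0.6;-185 76 45 0 0 -21 0.6;-185 76 50 0 0 -21 0.6;-185 76 50 0 0 -21 0.6"
}}

```text
time: 16.37
tool_pos: [0.4618, 0.2613, 0.0444]
tcp_rot: [3.139, 0.001, -0.007]
wrist_force: [-0.2, 0.2, 0.8]
width: 0.602
```

```bash
python3 wr.py w10
```

```text
(array([461.8, 261.3,  44.4]), np.float64(0.04)) 0.6023873878600845 [-0.2  0.2  0.8]
plate px [326. 249.] tool rect [ 2.7 -0.8] [102.8 103. ] 90.0 circ [ 2.5 -0.8] 51.9
```

View pics/w10.png

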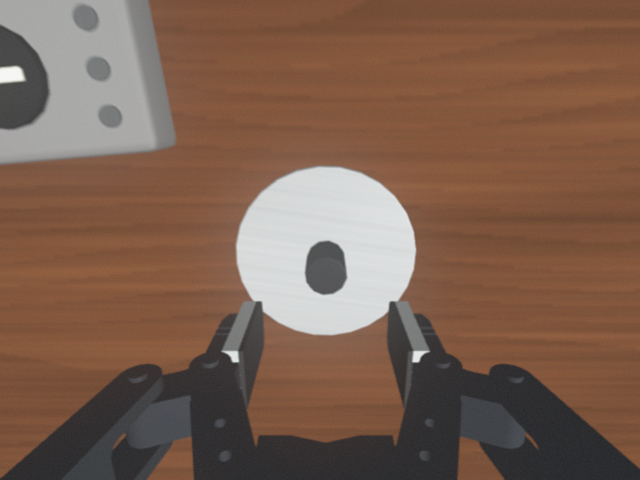

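The large round lid is centred, knob at (326,267). The meter corner at (175,140) is clear of the fingers. I'll grip.

Emit:
{"fn": "arm_command", "kwargs": {
  "targets": "2 0 25 0 0 0 0.6;2 0 50 0 0 0 0.6;2 0 59 0 0 0 0.6;2 0 59 0 0 0 0.6;2 0 59 0 0 0 0;2 0 59 0 0 0 0;2 0 59 0 0 0 0;2 0 59 0 0 0 0;2 0 59 0 0 0 0;2 0 59 0 0 0 0",
  "newtons": 70
}}

```text
time: 17.25
tool_pos: [0.4681, 0.2632, -0.0101]
tcp_rot: [-3.14, -0.001, -0.006]
wrist_force: [0.3, -0.3, 5.6]
width: 0.228
```

Emit:
{"fn": "arm_command", "kwargs": {
  "targets": "0 0 -20 0 0 0 0;0 0 -50 0 0 0 0;0 0 -80 0 0 0 0;9 18 -100 0 0 0 0;27 52 -100 0 0 0 0;46 87 -100 0 0 0 0;65 123 -100 0 0 0 0;83 158 -100 0 0 0 0;101 193 -100 0 0 0 0;120 228 -100 0 0 0 0"
}}

```text
time: 18.08
tool_pos: [0.5867, 0.0327, 0.0882]
tcp_rot: [-3.141, -0.001, -0.001]
wrist_force: [0.5, 1.4, -1.3]
width: 0.227
```

Emit:
{"fn": "arm_command", "kwargs": {
  "targets": "18 35 0 0 0 0 0;37 70 0 0 0 0 0;55 105 0 0 0 0 0;66 126 0 0 0 0 0;70.5 135 0 0 0 0 0;70.5 135 15 0 0 0 0;70.5 135 30 0 0 0 0;70.5 135 40 0 0 0 0;70.5 135 40 0 0 0 0;70.5 135 40 0 0 0 0"
}}

```text
time: 18.92
tool_pos: [0.6557, -0.0996, 0.0469]
tcp_rot: [-3.141, -0.002, 0.004]
wrist_force: [0.3, 0.2, -1.5]
width: 0.224
```

```bash
python3 chk.py 654.6 -101 e
```

```text
(array([655.7, -99.6,  46.9]), np.float64(0.07)) 0.2238763262431079 [ 0.3  0.2 -1.5]
scene z 68.1 circ [651.2 -97.7] 53.6 rect [655.8 -99.1] [103.6  97.5] 85.9
side z 68.7 circ [ 650.1 -100.1] 54.8 rect [649.5 -97.5] [102.1 102. ] 52.6
```

View pics/scene_e.png

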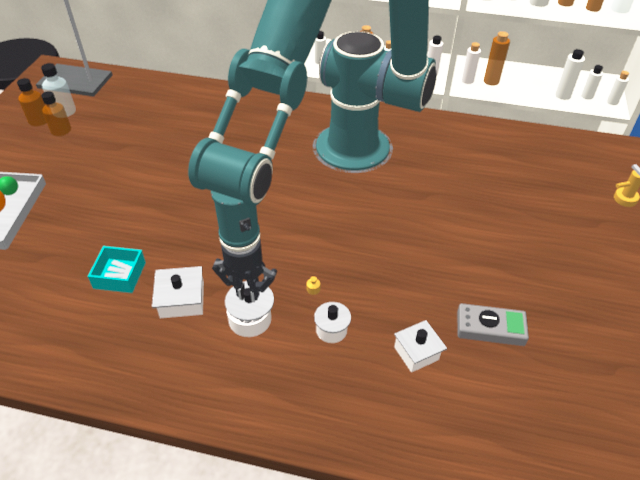

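Emit:
{"fn": "arm_command", "kwargs": {
  "targets": "3.5 2 5 0 0 0 0;3.5 2 12 0 0 0 0;3.5 2 17.5 0 0 0 0;3.5 2 17.5 0 0 0 0;3.5 2 17.5 0 0 0 0.5;3.5 2 17.5 0 0 0 0.5;3.5 2 17.5 0 0 0 0.5;3.5 2 17.5 0 0 0 0.5;3.5 2 -15 0 0 0 0.5;3.5 2 -50 0 0 0 0.5"
}}

```text
time: 19.85
tool_pos: [0.6569, -0.1019, 0.0944]
tcp_rot: [-3.14, -0.001, 0.013]
wrist_force: [0.3, -1.0, -0.3]
width: 0.5
```

Emit:
{"fn": "arm_command", "kwargs": {
  "targets": "-30 0 -30 0 0 0 0.5;-60 0 -60 0 0 0 0.5;-90 0 -80 0 0 0 0.5;-120 0 -100 0 0 0 0.5;-120 0 -100 0 0 0 0.5;-120 0 -100 0 0 0 0.5;-120 0 -100 0 0 0 0.5;-120 0 -100 0 0 0 0.5"
}}

```text
time: 20.52
tool_pos: [0.5405, -0.1025, 0.1967]
tcp_rot: [-3.141, -0.001, 0.002]
wrist_force: [0.1, -0.6, -0.1]
width: 0.501
```

```bash
for a in "654.6 -101 f" "638 -267 g" "640.5 80.7 h" "657 267.6 i"; do python3 chk.py $a; done
python3 - <<'E'
from h import *
from workcell import bot
for n in ["scene","side"]:
    im,d=bot.read_camera(n);W=cloud(d,bot.camera_params(n))*1000;hsv=cv2.cvtColor(im,cv2.COLOR_BGR2HSV)
    b=(abs(W[...,0]-540)<60)&(abs(W[...,1]-17)<60)&(hsv[...,0]>15)&(hsv[...,0]<32)&(hsv[...,1]>150)&(hsv[...,2]>120)&(W[...,2]>10)
    print(n,'brass',W[b].mean(0).round())
    k=(abs(W[...,0]-557)<40)&(abs(W[...,1]-407)<40)&(hsv[...,2]<60)&(W[...,2]>20); t=W[k]
    print('dial',t.mean(0).round())
E
```

```text
(array([ 540.5, -102.5,  196.7]), np.float64(0.03)) 0.5008830266946237 [ 0.1 -0.6 -0.1]
scene z 51.4 circ [ 656.3 -100.7] 54.1 rect [ 656.8 -101.8] [106.4 101. ] 16.7
side z 51.0 circ [ 656.7 -101.3] 54.8 rect [ 654.4 -101.4] [102.2 101.9] 29.9
(array([ 540.4, -102.4,  196.2]), np.float64(0.04)) 0.5013652485911614 [ 0.6 -0.5 -0.3]
scene z 51.4 circ [ 640.  -267.3] 72.4 rect [ 640.4 -268.7] [109.6 104. ] 20.4
side z 50.9 circ [ 638.6 -268.8] 73.9 rect [ 638.8 -271.3] [106.6 111.4] 19.3
(array([ 540.4, -102.4,  196.3]), np.float64(0.04)) 0.4957030335410507 [-0.8  0.6 -0.3]
scene z 51.2 circ [640.7  81.6] 40.5 rect [640.5  81.4] [80.6 74.3] 13.5
side z 50.9 circ [639.9  78.8] 41.3 rect [639.2  80.7] [76.1 76.9] 45.7
(array([ 540.4, -102.5,  196.8]), np.float64(0.04)) 0.4975964204492418 [-0.5 -0.5 -0.3]
scene z 51.3 circ [658.3 268.9] 53.8 rect [658.5 269.9] [80.5 80.1] 40.0
side z 50.8 circ [657.6 268.9] 55.6 rect [657.1 268.6] [78.8 82.1] 40.4
scene brass [545.  17.  25.]
dial [560. 406.  38.]
side brass [537.  17.  24.]
dial [555. 408.  37.]
```

View pics/scene_i.png

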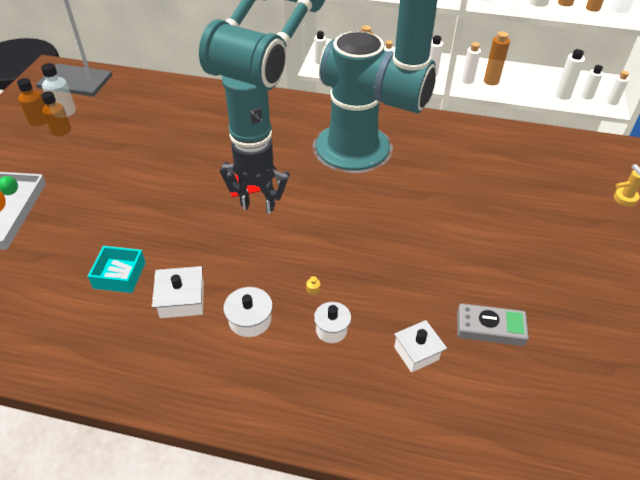

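View pics/side_i.png

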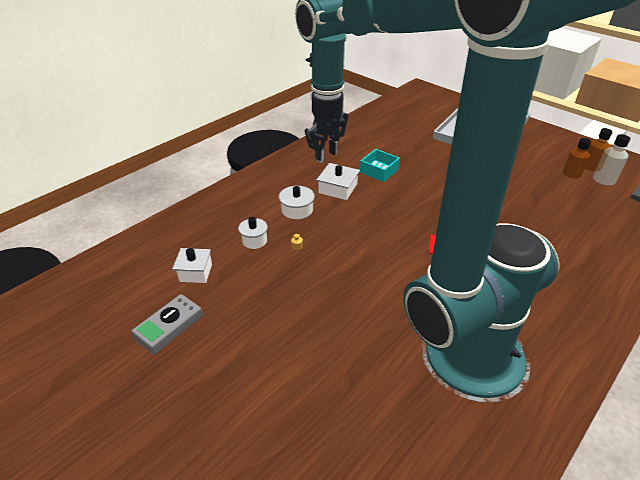

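Both views show all four lids flat on their pots: scene pixels (178,290), (248,310), (332,320) and (420,345). The meter and mass are where they started and the arm is clear, so I'm handing in.

```bash
python3 -c "
from workcell import bot
print(bot.finish_job())"
```

```text
the job is handed in; nothing more can be done
None
```

All four lids are on their matching pots, and I handed the job in at about 21 s of the 99 s allowed.

**Last checks, from both fixed cameras:**

| Check | Result |
|---|---|
| Lid plate tops | about 51 mm high, as expected with the plate on the rim |
| Lid centres | about 1 to 3 mm from the pot centres |
| Square lids against pot sides | within about 1° |
| Brass mass and multimeter | no movement measured |
| Gripper | open, raised and touching nothing |

**What failed or disagreed:**
- **First grasp:** it closed on air. The fingertips sit roughly 30 to 35 mm short of the reported tool point, and nothing was touched. I measured the offset with the wrist camera's depth and went lower for the later grasps.
- **Small square and large round lids:** after gripping, the tool read 4 to 5 mm off its commanded position. For the small square lid I put this down to the arm's inner reach limit, but I did not confirm the cause. I re-measured both lids over their pots and corrected before release.
- **Grip force:** each grasp showed about 6 N upward at the wrist. I read this as the fingertips grazing the lid plate.

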